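# Turn up the draining utensil pot

### The job

Two square utensil pots are draining mouth-down on the slatted board. Take the one at the sink end of the board (the robot's left), turn it over and stand it mouth-up in the middle of the round trivet, setting it down rather than dropping it at any point. Leave the other pot draining where it stands, and do not shift the mug, the beaker or the lemon.

Things in the scene. Friction and masses are not known exactly. Their poses are not given: they have to be found in the camera images.
- pot_tall: the taller square utensil pot, white stoneware, 60x60 mm outside, 92 mm high, wall and base 6 mm, about 0.25 kg; open at one end. Origin at the centre of its mouth (rim plane); z points along its axis from the mouth to the closed base, so z up = mouth-down (as at the start) and z down = mouth-up; x and y are square to its side faces
- pot_broad: the lower, broader square utensil pot, white stoneware, 66x66 mm outside, 76 mm high, wall and base 6 mm, about 0.25 kg. Origin and axes as for the tall pot: origin at the centre of the mouth, z from mouth to closed base. Which of the two pots stands at the sink end of the board differs from run to run
- board: slatted draining board of light wood, fixed, 112 mm (its x) by 236 mm (its y) and 14 mm high; slats run along y. Origin at the centre of its underside, z up; its +y end is the sink end. A pot stands about 61 mm either side of its centre along y
- trivet: round dark wooden trivet, fixed, 120 mm across, 10 mm thick, flat. Origin at the centre of its underside, z up
- mug: green mug standing upright, body 86 mm across, 96 mm high, 118 mm long with the handle; origin under the centre of its whole outline, handle towards its -y (body axis 16 mm towards +y)
- beaker: round white plastic beaker standing on its rim, 76 mm across, 105 mm high; origin under its centre
- lemon: lemon, 71x53x51 mm, lying on the worktop; origin at its underside as it lies at the start
Mind the look-alikes: they are no part of the job. What is shaped like the pot_broad but black is not meant.

How it is judged:
At the end, for the whole second after the job is handed in: The pot that stood at the sink end of the board stands mouth-up on the trivet (axis within 7 degrees of vertical), its centre within 20 mm of the trivet's centre, at rest and released; the other pot still stands mouth-down at the other end of the board, within 15 mm of where it was (((angle between pot_tall's own z axis and vertical above 3.02 rad and horizontal distance between pot_tall and trivet below 0.02 m and height (world z) of pot_tall between 0.097 and 0.107 m and linear speed of each of pot_tall, pot_broad below 0.02 m/s and angle between pot_broad's own z axis and vertical below 0.1 rad and distance of pot_broad from where it was at the start of the episode below 0.015 m and y of pot_broad in the frame of board below 0 m) or (angle between pot_broad's own z axis and vertical above 3.02 rad and horizontal distance between pot_broad and trivet below 0.02 m and height (world z) of pot_broad between 0.081 and 0.091 m and linear speed of each of pot_broad, pot_tall below 0.02 m/s and angle between pot_tall's own z axis and vertical below 0.1 rad and distance of pot_tall from where it was at the start of the episode below 0.015 m and y of pot_tall in the frame of board below 0 m))); the robot touches nothing.
It fails at once if the tall pot is dropped or thrown (faster than 0.6 m/s with no finger on it) (linear speed of pot_tall above 0.6 m/s and contact force between the fingers and pot_tall below 0.5 N).
It fails at once if the broad pot is dropped or thrown (faster than 0.6 m/s with no finger on it) (linear speed of pot_broad above 0.6 m/s and contact force between the fingers and pot_broad below 0.5 N).
It fails at once if the mug is shifted by more than 30 mm (distance of mug from where it was at the start of the episode above 0.03 m).
It fails at once if the beaker is shifted by more than 30 mm (distance of beaker from where it was at the start of the episode above 0.03 m).
It fails at once if the lemon is shifted by more than 30 mm (distance of lemon from where it was at the start of the episode above 0.03 m).
It also fails if it takes over 72 s, if anything falls off the work surface, if the arm or the gripper's body presses on something with over 40 N, if the wrist force passes 120 N, or if a joint passes its speed limit or range.

### The arm

A 6-joint arm with a two-finger parallel gripper is mounted at the origin on a cart in front of the work surface, level with it; the furniture and walls round the work are solid. World frame = base frame: x ahead of the robot, y to its left, z up, the work surface at z = 0. Lengths are in m, angles in rad, forces in N, time in s.
With the tool pointing down it reaches from about 0.35 to 0.975 m from the base axis. Payload 4.9 kg.
Tool frame: the origin (TCP) lies midway between the tips of the shut fingers; the grasp point (between the pads) lies 19 mm behind it; z points along the fingers, y is the line along which they close (so a half turn about z gives the same grasp; the last joint's range is limited). The gripper opens to 85 mm and grips with 20 to 120 N. Pads are 22 mm wide; open, the fingers measure 114 mm over their backs; the gripper's body (76 mm by 85 mm) begins 54 mm behind the grasp point. The pads swing forward as they close: fully open they stand 13 mm farther back than shut.
Start: joints at [1.074, 0.053, 1.613, -0, 1.476, -0.119], TCP at [0.231, 0.581, 0.231] pointing down, gripper open.
Joint ranges: [-3.01, 3.01], [-1.01, 2.22], [0.06, 2.58], [-1.02, 4.17], [0.09, 2.62], [-3.14, 3.14]. Speed limits (rad/s): [2.57, 2.57, 3.14, 3.14, 3.14, 3.14].

### API

Orientations are given as a unit quaternion [w, x, y, z].
In Python, from plant import * gives the robot as it stands.
- The arm moves only by the tool jog_arm, never from a script. Its argument "targets" is a list of rows, each a list of 3 entries, a list of its own where there are three numbers: the shift along the tool's x, y, z in units of 25 mm (1.0 is 25 mm), then the turn, a rotation vector about the tool's x, y, z in units of 8 degrees (1.0 is 8 degrees), then the opening in per cent of the stroke, from 0 (shut) to 100 (fully open). A call has 1 to 8 rows; each row is the pose to reach, as a shift and turn from the pose commanded when the call began, along the tool's axes at that moment; what a row does not reach only later rows make up. A row lasts 1/8 s, in which the tool goes at most 62.5 mm and 10.7 degrees, less where a joint would pass 70% of its speed; a pose out of reach is approached as far as the arm can. A call with a gripper value outside its range is refused whole. The fingers move at their own pace and stop on an object; the grip force is fixed at half the most. Time passes only in rows, so rows that repeat a pose let the fingers close. It gives the time, the measured TCP pose, the force, the opening and the grip force at its end, in the units of the state.
- state(): the state, without advancing time (a new reading comes with each control period).
- grab_frame(name): name is "side" or "top"; returns (picture, depth): 400x640x3 uint8, red, green, blue; 400x640 float32, m along the optical axis (not along the pixel's ray), 0 where there is no reading.
- camera_params(name): a dict with "fovy" (degrees; the focal length in pixels is half the picture's height over the tangent of half this angle, whatever the lens; pixels are square), "cx", "cy" (the principal point, pixels), "rvec" (rotation vector, rad) and "tvec" (3), from world to camera coordinates, as OpenCV has them. Camera axes: x right, y down, z forward; pixel columns grow to the right and rows downward; lengths in m; the calibration is good to about 2 mm. A picture is of the moment at which its call begins. camera_params takes no time and is no camera call.
- job_done(): hands the job in; it is judged then, once.
The state is a dict: "time": time; "joint_pos": joint angles; "joint_vel": joint speeds; "joint_efforts": joint torques, N m; "tool_pos": TCP position; "tool_rot": TCP orientation; "contact_force": force on the tool from outside, world axes, zero at the start; "ft_torque": the same for the moment, N m; "gripper_width": opening from 0.0 (shut) to 1.0 (fully open); "grasp_force": force on a finger pad.
Only numpy, scipy, OpenCV 4.12 (cv2) and the standard library are available. Lean on these libraries where they do the work, as an engineer would, in place of code of your own. Each camera call takes 0.05 s, during which the arm holds its last target. There are 200 camera calls.

## Working session

There is one attempt and no reset: what is moved stays moved. The work goes in short steps, Python scripts to look and compute and a tool call to move; the robot and the scene stay as the last step left them, time stands still between calls to the robot, and variables do not carry over. Pictures are saved under pics/ and viewed, at most 10 in all, crops included, and the job is handed in when it is done.

Besides the shell and the picture viewer there is one more tool, called by a JSON object that holds its "op" and its "data", one argument or row to a line. jog_arm: Moves the arm, as the interface text tells. Its arguments: {"type":"object","properties":{"targets":{"type":"array"}},"required":["targets"]}

```bash
ls; mkdir -p pics
cat > h.py <<'E'
from plant import *
import numpy as np, cv2
from scipy.spatial.transform import Rotation as R
def cam(n):
    c=camera_params(n); f=200/np.tan(np.radians(c["fovy"])/2)
    return f,c["cx"],c["cy"],R.from_rotvec(c["rvec"]).as_matrix(),np.array(c["tvec"])
def cloud(n,d):
    f,cx,cy,M,t=cam(n); v,u=np.mgrid[:d.shape[0],:d.shape[1]]
    P=np.stack([(u-cx)/f*d,(v-cy)/f*d,d],-1); return (P-t)@M
def plane(n,u,v,z):
    f,cx,cy,M,t=cam(n); r=np.array([(u-cx)/f,(v-cy)/f,1])@M; o=-t@M
    return o+r*(z-o[2])/r[2]
E
python3 - <<'E'
from h import *
print(state())
for n in("top","side"):
    print({k:np.round(v,3) for k,v in camera_params(n).items()}, -cam(n)[4]@cam(n)[3])
    p,d=grab_frame(n); np.savez(n+"0.npz",p=p,d=d); cv2.imwrite(f"pics/{n}0.png",p[...,::-1])
E
```

```text
pics
{'time': 0.0, 'joint_pos': array([ 1.07396981e+00,  5.33529981e-02,  1.61429526e+00, -3.26651506e-05,
        1.47600547e+00, -1.19021494e-01]), 'joint_vel': array([-0.0004825 ,  0.00014308, -0.00135747,  0.00102828,  0.00024928,
        0.00107125]), 'joint_efforts': array([-5.91142343e-04, -3.93694675e+01, -3.70169413e+01, -2.18450882e-04,
        7.23719801e-03, -6.92221278e-06]), 'tool_pos': array([0.23027077, 0.58036029, 0.23006466]), 'tool_rot': array([-2.96842922e-04,  1.87779410e-01,  9.82210686e-01, -9.86992152e-04]), 'contact_force': array([-0.14714878, -0.40514936,  0.61329063]), 'ft_torque': array([-0.03539866, -0.02026526, -0.03629423]), 'grasp_force': 0.0, 'gripper_width': 0.9934056782236955}
{'fovy': np.float64(49.837), 'cx': np.float64(313.805), 'cy': np.float64(199.675), 'rvec': array([ 2.171, -2.141,  0.123]), 'tvec': array([-0.235,  0.528,  1.093])} [ 0.39606007 -0.23575701  1.14756951]
{'fovy': np.float64(45.804), 'cx': np.float64(324.499), 'cy': np.float64(198.167), 'rvec': array([ 0.115, -2.609,  1.654]), 'tvec': array([0.511, 0.174, 0.786])} [0.44996281 0.68019502 0.49415699]
```

View pics/top0.png

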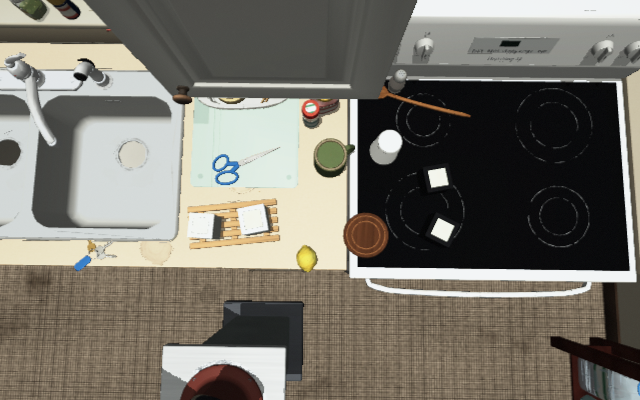

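View pics/side0.png

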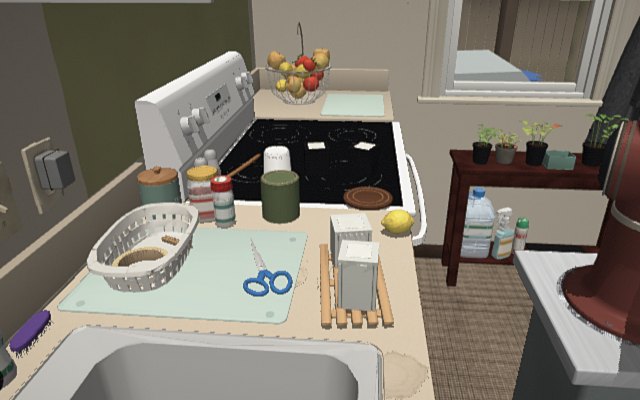

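The top view has the board at about (232,224), with the sink-end pot at about (204,226), the other pot at (253,220), the trivet at (366,235), the mug at (331,155), the beaker at (386,147) and the lemon at (307,258). In the side view the nearer, taller-looking pot at (358,275) is the one at the sink end.

Run:
```python
from h import *
z=np.load("top0.npz"); p,d=z["p"],z["d"]; W=cloud("top",d)
def rect(mask,name):
    mask=cv2.morphologyEx(mask.astype(np.uint8),cv2.MORPH_OPEN,np.ones((3,3)))
    n,l,s,c=cv2.connectedComponentsWithStats(mask)
    for i in range(1,n):
        if s[i,4]<60: continue
        q=W[l==i]; r=cv2.minAreaRect(q[:,:2].astype(np.float32)*1000)
        print(name,c[i].round(),s[i,4],"zmed",np.median(q[:,2]).round(4),"rect",np.round(r[0],1),np.round(r[1],1),round(r[2],1))
ok=d>0
roi=np.zeros_like(ok); roi[190:255,180:285]=1
rect(ok&roi&(W[...,2]>.07)&(W[...,2]<.125),"pot")
rect(ok&roi&(W[...,2]>.008)&(W[...,2]<.02),"board")
roi=np.zeros_like(ok); roi[205:265,335:395]=1
hsv=cv2.cvtColor(p,cv2.COLOR_RGB2HSV)
tm=roi&(W[...,2]>.004)&(W[...,2]<.03)&(p[...,0]>p[...,2].astype(int)+25)&(p.max(-1)<190)
rect(tm,"trivet")
ys,xs=np.nonzero(tm);
cs,_=cv2.findContours(tm.astype(np.uint8),0,2); c=max(cs,key=cv2.contourArea); e=cv2.fitEllipse(c);print(e,plane("top",*e[0],.01))
for n,(u,v) in dict(mug=(331,155),beaker=(386,147),lemon=(307,258),b1=(438,178),b2=(441,231)).items(): print(n,W[v,u].round(3))
z=np.load("side0.npz"); d2=z["d"]; W2=cloud("side",d2)
for u,v in((358,255),(350,222),(358,290)): print(W2[v,u].round(3))
q=W2[(d2>0)&(W2[...,2]>.08)&(W2[...,2]<.13)&(W2[...,0]>.25)&(W2[...,0]<.48)&(W2[...,1]<.13)&(W2[...,1]>-.2)]
for zz in (.088,.09,.104,.106):
  a=q[abs(q[:,2]-zz)<.003]; print(zz,len(a),a.min(0).round(3) if len(a) else 0,a.max(0).round(3) if len(a) else 0)
```

```text
pot [252. 219.] 747 zmed 0.09 rect [475.3 -76.4] [66.6 66.4] 11.7
pot [202. 225.] 696 zmed 0.1058 rect [456.7  46.8] [61.2 60.1] 87.3
board [230. 205.] 504 zmed 0.0139 rect [515.9  -8.1] [ 16.6 234.4] 6.3
board [228. 214.] 119 zmed 0.0138 rect [490.5   1.7] [16.2 53.6] 6.7
board [230. 223.] 111 zmed 0.014 rect [467.5  -7.1] [16.4 49.1] 6.2
board [230. 233.] 127 zmed 0.0141 rect [443.1  -7.9] [16.2 54.8] 5.4
board [234. 241.] 531 zmed 0.0137 rect [420.4 -19. ] [ 15.9 233.5] 6.3
trivet [365. 235.] 1578 zmed 0.0099 rect [ 442.4 -363.5] [115.8 116.4] 0.8
((365.1754150390625, 234.63510131835938), (43.95083999633789, 44.60035705566406), 132.91412353515625) [ 0.44295071 -0.36376954  0.01      ]
mug [ 0.637 -0.269  0.094]
beaker [ 0.656 -0.405  0.104]
lemon [ 0.38  -0.212  0.048]
b1 [ 0.586 -0.54   0.074]
b2 [ 0.452 -0.545  0.074]
[0.456 0.057 0.105]
[ 0.473 -0.077  0.09 ]
[0.454 0.077 0.054]
0.088 546 [ 0.424 -0.113  0.085] [0.48  0.08  0.091]
0.09 534 [ 0.424 -0.113  0.087] [0.48  0.08  0.093]
0.104 771 [0.425 0.015 0.101] [0.48  0.079 0.107]
0.106 767 [0.425 0.015 0.103] [0.48  0.079 0.108]
```

{"op": "jog_arm", "data": {
  "targets": [
    [[0,0,0],[0,-1.3,0],100],
    [[0,0,0],[0,-2.6,0],100],
    [[0,0,0],[0,-4,0],100],
    [[0,0,0],[0,-4,0],100]
  ]
}}

```text
time: 0.6
tool_pos: [0.228, 0.5807, 0.2284]
tool_rot: [0.27, 0.178, 0.945, -0.054]
contact_force: [0.2, -0.5, -0.3]
gripper_width: 0.996
grasp_force: 0.0
```

```bash
cat > s.py <<'E'
from h import *
s=state(); q=s["tool_rot"]; M=R.from_quat(np.r_[q[1:],q[0]]).as_matrix()
print("t",s["time"],"q",s["joint_pos"].round(3),"p",s["tool_pos"].round(4)); print("axes x,y,z:",M.T.round(3).tolist(),"F",s["contact_force"].round(1),"w",round(s["gripper_width"],3),"g",round(s["grasp_force"],1))
E
python3 s.py
```

```text
t 0.6 q [ 1.313  0.123  1.614 -0.555  1.495  0.184] p [0.228  0.5807 0.2284]
axes x,y,z: [[-0.791, 0.308, -0.53], [0.365, 0.931, -0.005], [0.491, -0.197, -0.848]] F [ 0.2 -0.5 -0.3] w 0.996 g 0.0
```

```bash
cat > goal.py <<'E'
from h import *
def cur():
    s=state(); q=s["tool_rot"]; return s["tool_pos"],R.from_quat(np.r_[q[1:],q[0]])
def goal(p,y,z):
    p0,R0=cur(); y=np.array(y,float); z=np.array(z,float); y/=np.linalg.norm(y); z/=np.linalg.norm(z)
    G=R.from_matrix(np.c_[np.cross(y,z),y,z])
    print("shift",(R0.inv().apply(np.array(p)-p0)/.025).round(2).tolist(),"turn",(np.degrees((R0.inv()*G).as_rotvec())/8).round(2).tolist())
E
python3 -c "
from goal import *
goal([.35,.30,.40],[1,0,0],[0,1,0])
z=np.load('top0.npz');W=cloud('top',z['d'])
for u in (204,253,366): print(u,[(v,W[v,u].round(3).tolist()) for v in range(236,300,6)])"
```

```text
shift [-10.94, -8.7, -1.21] turn [-4.98, 13.11, 8.91]
204 [(236, [0.43, 0.036, 0.106]), (242, [0.418, 0.059, 0.014]), (248, [0.402, 0.062, 0.003]), (254, [0.386, 0.062, -0.001]), (260, [0.37, 0.062, -0.003]), (266, [0.355, 0.06, 0.001]), (272, [0.293, 0.297, -0.922]), (278, [0.265, 0.296, -0.923]), (284, [0.238, 0.293, -0.915]), (290, [0.21, 0.291, -0.914]), (296, [0.183, 0.289, -0.91])]
253 [(236, [0.436, -0.067, -0.001]), (242, [0.419, -0.069, 0.012]), (248, [0.404, -0.067, -0.002]), (254, [0.388, -0.068, 0.001]), (260, [0.372, -0.069, 0.0]), (266, [0.357, -0.07, 0.003]), (272, [0.297, 0.063, -0.917]), (278, [0.269, 0.062, -0.917]), (284, [0.241, 0.062, -0.919]), (290, [0.213, 0.06, -0.917]), (296, [0.185, 0.06, -0.918])]
366 [(236, [0.439, -0.366, 0.009]), (242, [0.424, -0.366, 0.01]), (248, [0.408, -0.366, 0.011]), (254, [0.392, -0.366, 0.008]), (260, [0.377, -0.367, 0.001]), (266, [0.361, -0.367, 0.001]), (272, [0.345, -0.367, -0.003]), (278, [0.324, -0.379, -0.108]), (284, [0.305, -0.382, -0.128]), (290, [0.221, -0.472, -0.916]), (296, [0.194, -0.471, -0.912])]
```

{"op": "jog_arm", "data": {
  "targets": [
    [[-1.4,-1.1,-0.2],[-0.4,1.1,0.7],100],
    [[-2.8,-2.2,-0.4],[-0.8,2.2,1.5],100],
    [[-4,-3.3,-0.5],[-1.3,3.3,2.2],100],
    [[-5.5,-4.4,-0.6],[-1.7,4.4,3.0],100],
    [[-6.8,-5.5,-0.8],[-2.1,5.5,3.7],100],
    [[-8,-6.5,-1],[-2.5,6.5,4.4],100],
    [[-8,-6.5,-1],[-2.5,6.5,4.4],100]
  ]
}}

```text
time: 1.48
tool_pos: [0.32, 0.3682, 0.3605]
tool_rot: [-0.131, 0.408, 0.862, 0.272]
contact_force: [-1.1, -0.4, -0.2]
gripper_width: 0.995
grasp_force: 0.0
```

```bash
python3 s.py; python3 -c "
from goal import *
goal([.35,.30,.40],[1,0,0],[0,1,0])"
```

```text
t 1.475 q [ 0.379 -0.604  2.019  0.567  1.492 -0.286] p [0.32   0.3682 0.3605]
axes x,y,z: [[-0.633, 0.632, 0.447], [0.774, 0.52, 0.361], [-0.004, 0.575, -0.818]] F [-1.1 -0.4 -0.2] w 0.995 g 0.0
shift [-1.78, 0.08, -2.87] turn [-2.38, 6.57, 4.51]
```

{"op": "jog_arm", "data": {
  "targets": [
    [[-0.5,0.4,-0.1],[-0.4,1.1,0.7],100],
    [[-1,0.8,-0.2],[-0.8,2.2,1.5],100],
    [[-1.5,1.2,-0.4],[-1.3,3.3,2.2],100],
    [[-2,1.4,-0.6],[-1.7,4.4,3.0],100],
    [[-2.5,1.4,-0.8],[-2.1,5.5,3.7],100],
    [[-3,1.4,-1],[-2.4,6.6,4.5],100],
    [[-3,1.4,-1],[-2.4,6.6,4.5],100]
  ]
}}

```text
time: 2.35
tool_pos: [0.3909, 0.3295, 0.3555]
tool_rot: [0.504, -0.499, -0.5, -0.496]
contact_force: [0.5, -0.4, -0.0]
gripper_width: 1.001
grasp_force: 0.0
```

```bash
python3 s.py
cat > fk.py <<'E'
import numpy as np
from scipy.spatial.transform import Rotation as R
from scipy.optimize import least_squares
r=lambda a,t:R.from_euler(a,t)
C=R.from_matrix(np.c_[[0,1,0],[-1,0,0],[0,0,1]])
def fk(q,k):
    a,D,H,b,L2,c,L3,e,f,L6=k
    A=r("z",q[0]); B=A*r("y",q[1]); E=B*r("y",q[2]); F=E*r("z",q[3]); G=F*r("y",q[4])*r("z",q[5])*C
    el=A.apply([a,D,H])+B.apply([b,0,L2]); w=el+E.apply([c,0,L3]); w2=w+F.apply([e,f,0])
    return w2+G.apply([0,0,L6]),G,el,w2
E
python3 - <<'E'
from fk import *
Q=[[1.074,.0534,1.6143,0,1.476,-.119],[1.313,.123,1.614,-.555,1.495,.184],[.379,-.604,2.019,.567,1.492,-.286]]
from goal import cur; from plant import state
p,Rr=cur(); Q.append(list(state()["joint_pos"]))
P=[[.2303,.5804,.2301],[.228,.5807,.2284],[.32,.3682,.3605],p]
print(fk(Q[-1],np.zeros(10))[1].as_matrix().T.round(2))
o=least_squares(lambda k:np.r_[np.concatenate([fk(q,k)[0]-x for q,x in zip(Q,P)]),1e-3*(k-np.array([0,.07,.3,0,.4,0,.4,0,0,.25]))],[0,.07,.3,0,.4,0,.4,0,0,.25])
print(o.x.round(3),abs(o.fun[:12]).max())
E
```

```text
t 2.35 q [-0.062 -0.389  2.27   1.55   1.639 -0.304] p [0.3909 0.3295 0.3555]
axes x,y,z: [[0.007, -0.001, 1.0], [1.0, 0.01, -0.007], [-0.01, 1.0, 0.001]] F [ 0.5 -0.4 -0. ] w 1.001 g 0.0
[[ 0.01 -0.    1.  ]
 [ 1.    0.01 -0.01]
 [-0.01  1.    0.  ]]
[-0.002  0.074  0.227 -0.002  0.418  0.077  0.609 -0.05  -0.     0.329] 0.00018681579923277014
```

```bash
cat >> fk.py <<'E'
K=np.array([-0.002,0.074,0.227,-0.002,0.418,0.077,0.609,-0.05,0,0.329])
lo=np.array([-3.01,-1.01,.06,-1.02,.09,-3.14]); hi=np.array([3.01,2.22,2.58,4.17,2.62,3.14])
def ik(p,y,z,k=K,seeds=40):
    y=np.array(y,float);z=np.array(z,float);G=R.from_matrix(np.c_[np.cross(y,z),y,z]); out=[]
    rng=np.random.default_rng(0)
    for i in range(seeds):
        def f(q):
            a,g,_,_=fk(q,k); return np.r_[(a-p)*3,(G.inv()*g).as_rotvec()]
        o=least_squares(f,rng.uniform(lo,hi),bounds=(lo,hi))
        if o.cost<1e-8 and not any(np.allclose(o.x,s,atol=.02) for s in out): out.append(o.x)
    return out
E
python3 - <<'E'
from fk import *
def show(n,p,y,z):
    for q in ik(np.array(p),y,z):
        _,_,el,w=fk(q,K); print(n,q.round(2),"elbow",el.round(2),"wrist",w.round(2))
show("pick y||y",[.457,.047,.066],[.047,.999,0],[0,0,-1])
show("pick y||-x",[.457,.047,.066],[-.999,.047,0],[0,0,-1])
for a in (0,25,50):
    c,s=np.cos(np.radians(a)),np.sin(np.radians(a)); 
    for sg in (1,-1): show(f"triv {a} {sg}",[.443+.019*c,-.364+.019*s,.056],[-s*sg,c*sg,0],[c,s,0])
E
```

```text
pick y||y [-0.06 -0.25  2.18 -0.    1.22 -1.58] elbow [-0.1   0.08  0.63] wrist [0.46 0.05 0.39]
pick y||-x [-0.06 -0.25  2.18  0.    1.22  3.13] elbow [-0.1   0.08  0.63] wrist [0.46 0.05 0.4 ]
triv 0 1 [-1.29  0.35  2.23  1.81  1.42  2.11] elbow [ 0.11 -0.11  0.62] wrist [ 0.13 -0.36  0.06]
triv 0 -1 [-1.29  0.35  2.23  1.81  1.42 -1.03] elbow [ 0.11 -0.11  0.62] wrist [ 0.13 -0.36  0.06]
triv 25 1 [-1.3   0.54  1.96  1.44  1.67  2.21] elbow [ 0.13 -0.18  0.59] wrist [ 0.16 -0.5   0.06]
triv 25 -1 [-1.3   0.54  1.96  1.44  1.67 -0.94] elbow [ 0.13 -0.18  0.59] wrist [ 0.16 -0.5   0.06]
triv 50 1 [-1.23  0.73  1.66  1.17  1.92  2.25] elbow [ 0.16 -0.23  0.54] wrist [ 0.24 -0.6   0.06]
triv 50 -1 [-1.23  0.73  1.66  1.17  1.92 -0.89] elbow [ 0.16 -0.23  0.54] wrist [ 0.24 -0.6   0.06]
```

```bash
python3 -c "
from goal import *
goal([.457,.047,.22],[.047,.999,0],[0,0,-1])"
```

```text
shift [-5.39, 2.57, -11.33] turn [8.34, -8.89, -8.39]
```

{"op": "jog_arm", "data": {
  "targets": [
    [[-0.4,0.2,-0.9],[0.7,-0.75,-0.7],100],
    [[-0.9,0.4,-1.9],[1.4,-1.5,-1.4],100],
    [[-1.3,0.6,-2.8],[2.1,-2.2,-2.1],100],
    [[-1.8,0.9,-3.8],[2.8,-3.0,-2.8],100],
    [[-2.2,1.1,-4.7],[3.5,-3.7,-3.5],100],
    [[-2.7,1.3,-5.7],[4.2,-4.5,-4.2],100],
    [[-3.1,1.5,-6.6],[4.9,-5.2,-4.9],100],
    [[-3.6,1.7,-7.5],[5.5,-5.9,-5.6],100]
  ]
}}

```text
time: 3.35
tool_pos: [0.4369, 0.1425, 0.2695]
tool_rot: [-0.192, 0.211, 0.938, 0.198]
contact_force: [-0.9, 0.3, 0.0]
gripper_width: 0.999
grasp_force: 0.0
```

```bash
python3 s.py; python3 -c "
from goal import *
goal([.457,.047,.17],[.047,.999,0],[0,0,-1])"
```

```text
t 3.35 q [-0.113 -0.213  1.871  0.446  1.824 -1.202] p [0.4369 0.1425 0.2695]
axes x,y,z: [[-0.837, 0.321, 0.443], [0.472, 0.833, 0.289], [-0.276, 0.452, -0.848]] F [-0.9  0.3  0. ] w 0.999 g 0.0
shift [-3.66, -3.95, 1.43] turn [2.82, -2.87, -2.76]
```

{"op": "jog_arm", "data": {
  "targets": [
    [[-0.7,-0.8,0.2],[0.6,-0.6,-0.6],100],
    [[-1.4,-1.6,0.4],[1.2,-1.2,-1.1],100],
    [[-2.2,-2.4,0.7],[1.8,-1.8,-1.7],100],
    [[-2.9,-3.2,1.0],[2.4,-2.4,-2.3],100],
    [[-3.6,-3.9,1.3],[2.8,-2.9,-2.8],100],
    [[-3.66,-3.95,1.43],[2.82,-2.87,-2.76],100],
    [[-3.66,-3.95,1.43],[2.82,-2.87,-2.76],100],
    [[-3.66,-3.95,1.43],[2.82,-2.87,-2.76],100]
  ]
}}

```text
time: 4.35
tool_pos: [0.4552, 0.0477, 0.169]
tool_rot: [-0.003, 0.027, 1.0, 0.002]
contact_force: [0.4, -0.2, -1.0]
gripper_width: 0.997
grasp_force: 0.0
```

```bash
python3 s.py; python3 -c "
from goal import *
goal([.457,.047,.066],[.047,.999,0],[0,0,-1])
p,d=grab_frame('side'); cv2.imwrite('pics/s1.png',p[150:350,220:540,::-1].repeat(2,0).repeat(2,1))"
```

```text
t 4.35 q [-0.061 -0.316  2.052  0.004  1.412 -1.579] p [0.4552 0.0477 0.169 ]
axes x,y,z: [[-0.999, 0.053, 0.007], [0.053, 0.999, 0.004], [-0.007, 0.004, -1.0]] F [ 0.4 -0.2 -1. ] w 0.997 g 0.0
shift [-0.1, -0.04, 4.12] turn [0.03, -0.05, -0.05]
```

View pics/s1.png

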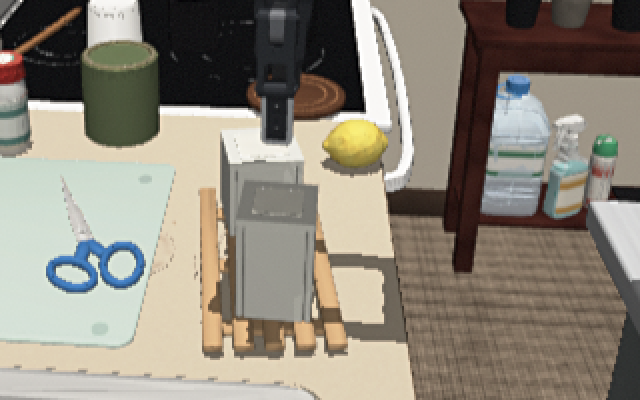

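The gripper hangs square over the sink-end pot, with the fingertip at crop pixel (277,140) on the pot's centre line at (278). The way down is clear.

{"op": "jog_arm", "data": {
  "targets": [
    [[-0.1,0,1.5],[0,0,0],100],
    [[-0.1,0,3],[0,0,0],100],
    [[-0.1,0,4.2],[0,0,0],100],
    [[-0.1,0,4.2],[0,0,0],100],
    [[-0.1,0,4.2],[0,0,0],50],
    [[-0.1,0,4.2],[0,0,0],50],
    [[-0.1,0,4.2],[0,0,0],30],
    [[-0.1,0,4.2],[0,0,0],30]
  ]
}}

```text
time: 5.4
tool_pos: [0.4577, 0.0476, 0.065]
tool_rot: [-0.002, 0.027, 1.0, 0.002]
contact_force: [-0.1, -0.5, 6.0]
gripper_width: 0.694
grasp_force: 65.2
```

```bash
python3 s.py
```

```text
t 5.4 q [-0.06  -0.182  2.128  0.004  1.199 -1.579] p [0.4577 0.0476 0.065 ]
axes x,y,z: [[-0.999, 0.053, 0.004], [0.053, 0.999, 0.003], [-0.004, 0.004, -1.0]] F [-0.1 -0.5  6. ] w 0.694 g 65.2
```

{"op": "jog_arm", "data": {
  "targets": [
    [[0,0,-0.4],[0,0,0],30],
    [[0,0,-1.3],[0,0,0],30],
    [[0,0,-2.6],[0,0,0],30],
    [[0,0,-4],[0,0,0],30],
    [[0,0,-5.2],[0,0,0],30],
    [[0,0,-5.2],[0,0,0],30]
  ]
}}

```text
time: 6.15
tool_pos: [0.4581, 0.0472, 0.1952]
tool_rot: [-0.002, 0.027, 1.0, 0.002]
contact_force: [0.4, -0.1, -1.3]
gripper_width: 0.7
grasp_force: 65.0
```

```bash
python3 s.py; python3 -c "
from goal import *
goal([.443,-.364,.19],[0,1,0],[0,0,-1])"
```

```text
t 6.15 q [-0.061 -0.333  2.02   0.004  1.457 -1.579] p [0.4581 0.0472 0.1952]
axes x,y,z: [[-0.999, 0.053, 0.004], [0.053, 0.999, 0.004], [-0.003, 0.004, -1.0]] F [ 0.4 -0.1 -1.3] w 0.7 g 65.0
shift [-0.27, -16.46, 0.15] turn [0.03, -0.02, -0.38]
```

{"op": "jog_arm", "data": {
  "targets": [
    [[0,-1,0],[0,0,0],30],
    [[0,-3,0],[0,0,-0.1],30],
    [[-0.1,-5.4,0],[0,0,-0.2],30],
    [[-0.1,-7.8,0],[0,0,-0.3],30],
    [[-0.2,-10.2,0],[0,0,-0.4],30],
    [[-0.2,-12.6,0],[0,0,-0.4],30],
    [[-0.25,-14.8,0],[0,0,-0.4],30],
    [[-0.25,-16,0],[0,0,-0.4],30]
  ]
}}

```text
time: 7.15
tool_pos: [0.4401, -0.3541, 0.1883]
tool_rot: [-0.006, -0.0, 1.0, 0.003]
contact_force: [0.8, 0.4, -2.1]
gripper_width: 0.699
grasp_force: 65.7
```

```bash
python3 s.py; python3 -c "
from goal import *
goal([.443,-.364,.065],[0,1,0],[0,0,-1])"
```

```text
t 7.15 q [-0.808 -0.051  1.789 -0.003  1.416 -2.378] p [ 0.4401 -0.3541  0.1883]
axes x,y,z: [[-1.0, -0.0, 0.011], [-0.0, 1.0, 0.007], [-0.011, 0.007, -1.0]] F [ 0.8  0.4 -2.1] w 0.699 g 65.7
shift [-0.17, -0.43, 4.93] turn [0.05, -0.08, 0.0]
```

{"op": "jog_arm", "data": {
  "targets": [
    [[-0.1,-0.4,0.5],[0,-0.05,0],30],
    [[-0.1,-0.4,1.5],[0,-0.05,0],30],
    [[-0.1,-0.4,2.7],[0,-0.05,0],30],
    [[-0.1,-0.4,3.7],[0,-0.05,0],30],
    [[-0.1,-0.4,4.3],[0,-0.05,0],30],
    [[-0.1,-0.4,4.6],[0,-0.05,0],30],
    [[-0.1,-0.4,4.6],[0,-0.05,0],30]
  ]
}}

```text
time: 8.02
tool_pos: [0.4433, -0.3617, 0.0758]
tool_rot: [-0.001, -0.001, 1.0, 0.002]
contact_force: [-0.9, -0.8, -1.3]
gripper_width: 0.697
grasp_force: 65.6
```

```bash
python3 s.py; python3 -c "
from goal import *
goal([.443,-.364,.061],[0,1,0],[0,0,-1])"
```

```text
t 8.025 q [-8.150e-01  7.800e-02  1.859e+00  2.000e-03  1.209e+00 -2.390e+00] p [ 0.4433 -0.3617  0.0758]
axes x,y,z: [[-1.0, -0.003, 0.002], [-0.003, 1.0, 0.005], [-0.002, 0.005, -1.0]] F [-0.9 -0.8 -1.3] w 0.697 g 65.6
shift [0.01, -0.1, 0.59] turn [0.03, -0.01, 0.02]
```

Lower in small steps to contact, release, then rise.

{"op": "jog_arm", "data": {
  "targets": [
    [[0,-0.1,0.2],[0,0,0],30],
    [[0,-0.1,0.35],[0,0,0],30],
    [[0,-0.1,0.48],[0,0,0],30],
    [[0,-0.1,0.57],[0,0,0],30],
    [[0,-0.1,0.62],[0,0,0],30],
    [[0,-0.1,0.62],[0,0,0],30]
  ]
}}

```text
time: 8.78
tool_pos: [0.4434, -0.3645, 0.0611]
tool_rot: [-0.001, -0.001, 1.0, 0.002]
contact_force: [-1.0, 0.9, 2.0]
gripper_width: 0.694
grasp_force: 66.0
```

```bash
python3 s.py
```

```text
t 8.775 q [-8.190e-01  1.020e-01  1.862e+00  2.000e-03  1.183e+00 -2.392e+00] p [ 0.4434 -0.3645  0.0611]
axes x,y,z: [[-1.0, -0.002, 0.002], [-0.002, 1.0, 0.004], [-0.002, 0.004, -1.0]] F [-1.   0.9  2. ] w 0.694 g 66.0
```

{"op": "jog_arm", "data": {
  "targets": [
    [[0,0,0.03],[0,0,0],75],
    [[0,0,0.03],[0,0,0],85],
    [[0,0,0.03],[0,0,0],100],
    [[0,0,0],[0,0,0],100],
    [[0,0,-1.5],[0,0,0],100],
    [[0,0,-3.5],[0,0,0],100],
    [[0,0,-5.5],[0,0,0],100],
    [[0,0,-7.5],[0,0,0],100]
  ]
}}

```text
time: 9.78
tool_pos: [0.4434, -0.3651, 0.2498]
tool_rot: [-0.001, -0.001, 1.0, 0.002]
contact_force: [-0.0, -0.1, 0.6]
gripper_width: 0.999
grasp_force: 0.0
```

```bash
python3 s.py
python3 - <<'E'
from goal import *
from fk import *
c,s=1,0
for x,z in((.25,.22),(.25,.062),(.30,.06)):
    for q in ik(np.array([x,-.364,z]),[0,1,0],[1,0,0],seeds=25): print(x,z,q.round(2),fk(q,K)[2].round(2),fk(q,K)[3].round(2))
goal([.25,-.364,.24],[0,1,0],[1,0,0]); goal([.25,-.364,.24],[0,-1,0],[1,0,0])
E
```

```text
t 9.775 q [-8.190e-01 -7.500e-02  1.709e+00  2.000e-03  1.511e+00 -2.393e+00] p [ 0.4434 -0.3651  0.2498]
axes x,y,z: [[-1.0, -0.002, 0.001], [-0.002, 1.0, 0.004], [-0.001, 0.004, -1.0]] F [-0.  -0.1  0.6] w 0.999 g 0.0
0.25 0.22 [-1.85 -0.17  2.38  1.4   1.79  2.48] [0.09 0.05 0.64] [-0.08 -0.36  0.22]
0.25 0.062 [-1.85  0.32  2.31  1.32  1.71  2.07] [ 0.04 -0.14  0.62] [-0.08 -0.36  0.06]
0.3 0.06 [-1.72  0.32  2.31  1.44  1.64  2.08] [ 0.05 -0.14  0.62] [-0.03 -0.36  0.06]
shift [7.74, 0.06, 0.4] turn [0.03, -11.26, -0.01]
shift [7.74, 0.06, 0.4] turn [-15.91, -0.05, 15.9]
```

```bash
cat > sim.py <<'E'
from goal import *
from fk import *
from scipy.spatial.transform import Slerp
def G(y,z): y=np.array(y,float);z=np.array(z,float);y/=np.linalg.norm(y);z/=np.linalg.norm(z); return R.from_matrix(np.c_[np.cross(y,z),y,z])
def sim(way,n=10):
    p,r0=cur(); q=state()["joint_pos"].copy()
    for P,y,z in way:
        P=np.array(P); g=G(y,z); S=Slerp([0,1],R.concatenate([r0,g])); print("rot",np.degrees((r0.inv()*g).magnitude()).round())
        for t in np.linspace(0,1,n+1)[1:]:
            a=p+(P-p)*t; h=S(t)
            o=least_squares(lambda x:np.r_[(fk(x,K)[0]-a)*3,(h.inv()*fk(x,K)[1]).as_rotvec()],np.clip(q,lo+.001,hi-.001),bounds=(lo,hi))
            _,_,e,w=fk(o.x,K); print(round(t,1),o.x.round(2),"dq",abs(o.x-q).max().round(2),"err",round(o.cost,6),"w",w.round(2)); q=o.x
        p,r0=P,g
E
python3 - <<'E'
from sim import *
sim([([.42,-.26,.30],[1,-1,0],[1,1,0]),([.35,-.364,.20],[0,-1,0],[1,0,0])],8)
E
```

```text
rot 149.0
0.1 [-0.86  0.06  1.58  0.1   1.72 -2.2 ] dq 0.21 err 0.0 w [ 0.46 -0.43  0.58]
0.2 [-0.9   0.17  1.5   0.23  1.89 -2.  ] dq 0.2 err 0.0 w [ 0.46 -0.49  0.55]
0.4 [-0.96  0.24  1.46  0.39  2.02 -1.78] dq 0.22 err 0.0 w [ 0.45 -0.54  0.52]
0.5 [-1.02  0.29  1.48  0.58  2.1  -1.53] dq 0.24 err 0.0 w [ 0.41 -0.57  0.47]
0.6 [-1.08  0.29  1.56  0.78  2.13 -1.28] dq 0.25 err 0.0 w [ 0.36 -0.59  0.42]
0.8 [-1.14  0.25  1.67  0.98  2.12 -1.03] dq 0.25 err 0.0 w [ 0.31 -0.58  0.37]
0.9 [-1.2   0.18  1.83  1.17  2.07 -0.78] dq 0.24 err 0.0 w [ 0.24 -0.55  0.33]
1.0 [-1.26  0.06  2.    1.34  1.98 -0.54] dq 0.24 err 0.0 w [ 0.19 -0.49  0.3 ]
rot 45.0
0.1 [-1.31  0.03  2.06  1.35  1.94 -0.55] dq 0.05 err 0.0 w [ 0.16 -0.48  0.29]
0.2 [-1.35  0.    2.11  1.37  1.89 -0.57] dq 0.05 err 0.0 w [ 0.13 -0.47  0.27]
0.4 [-1.4  -0.02  2.16  1.4   1.84 -0.59] dq 0.05 err 0.0 w [ 0.1  -0.45  0.26]
0.5 [-1.44 -0.05  2.21  1.42  1.79 -0.6 ] dq 0.05 err 0.0 w [ 0.08 -0.44  0.25]
0.6 [-1.48 -0.07  2.25  1.45  1.74 -0.62] dq 0.05 err 0.0 w [ 0.06 -0.42  0.24]
0.8 [-1.52 -0.1   2.3   1.48  1.69 -0.64] dq 0.05 err 0.0 w [ 0.04 -0.4   0.22]
0.9 [-1.55 -0.12  2.35  1.52  1.63 -0.65] dq 0.05 err 0.0 w [ 0.03 -0.38  0.21]
1.0 [-1.58 -0.14  2.39  1.57  1.58 -0.67] dq 0.06 err 0.0 w [ 0.02 -0.36  0.2 ]
```

```bash
python3 -c "
from goal import *
goal([.42,-.26,.30],[1,-1,0],[1,1,0])"
```

```text
shift [0.93, 4.21, -1.99] turn [-12.61, 5.18, 12.61]
```

{"op": "jog_arm", "data": {
  "targets": [
    [[0,0.2,-0.5],[-0.85,0.35,0.85],100],
    [[0.1,0.5,-1],[-1.7,0.7,1.7],100],
    [[0.2,0.8,-1.2],[-2.55,1.05,2.55],100],
    [[0.2,1.1,-1.4],[-3.4,1.4,3.4],100],
    [[0.3,1.4,-1.6],[-4.25,1.75,4.25],100],
    [[0.4,1.7,-1.8],[-5.1,2.1,5.1],100],
    [[0.5,2,-2],[-5.95,2.45,5.95],100],
    [[0.5,2.2,-2],[-6.8,2.8,6.8],100]
  ]
}}

```text
time: 10.78
tool_pos: [0.4312, -0.3108, 0.2989]
tool_rot: [-0.182, 0.437, 0.763, 0.439]
contact_force: [0.1, -0.1, -0.6]
gripper_width: 1.001
grasp_force: 0.0
```

```bash
python3 s.py; python3 -c "
from goal import *
goal([.42,-.26,.30],[1,-1,0],[1,1,0])"
```

```text
t 10.775 q [-1.044  0.208  1.543  0.658  2.159 -1.425] p [ 0.4312 -0.3108  0.2989]
axes x,y,z: [[-0.551, 0.508, 0.662], [0.828, 0.232, 0.511], [0.106, 0.83, -0.548]] F [ 0.1 -0.1 -0.6] w 1.001 g 0.0
shift [1.31, 0.12, 1.61] turn [-5.78, 2.38, 5.78]
```

{"op": "jog_arm", "data": {
  "targets": [
    [[0.2,0,0.2],[-0.8,0.33,0.8],100],
    [[0.4,0,0.4],[-1.6,0.66,1.6],100],
    [[0.6,0,0.7],[-2.4,1,2.4],100],
    [[0.8,0,1],[-3.2,1.3,3.2],100],
    [[1,0,1.2],[-4,1.65,4],100],
    [[1.2,0.1,1.4],[-4.8,2,4.8],100],
    [[1.3,0.1,1.6],[-5.6,2.3,5.6],100],
    [[1.3,0.1,1.6],[-5.78,2.38,5.78],100]
  ]
}}

```text
time: 11.78
tool_pos: [0.4186, -0.2594, 0.2981]
tool_rot: [-0.272, 0.653, 0.272, 0.653]
contact_force: [0.4, -0.8, -0.5]
gripper_width: 1.001
grasp_force: 0.0
```

```bash
python3 s.py; python3 -c "
from goal import *
goal([.35,-.364,.18],[0,-1,0],[1,0,0])
n='top';p,d=grab_frame(n); W=cloud(n,d); np.savez('top1.npz',p=p,d=d)
m=(W[...,2]>.09)&(W[...,2]<.115)&(abs(W[...,0]-.443)<.08)&(abs(W[...,1]+.364)<.08)&(d>0)
q=W[m]; print(len(q), np.median(q[:,2]), cv2.minAreaRect(q[:,:2].astype(np.float32)*1000))"
```

```text
t 11.775 q [-1.266  0.014  2.036  1.333  1.997 -0.531] p [ 0.4186 -0.2594  0.2981]
axes x,y,z: [[-0.0, 0.0, 1.0], [0.709, -0.705, 0.0], [0.705, 0.709, -0.0]] F [ 0.4 -0.8 -0.5] w 1.001 g 0.0
shift [-4.73, 1.0, -4.9] turn [-5.65, 0.0, 0.0]
407 0.10197039663701445 ((443.42047119140625, -362.9491882324219), (58.72721481323242, 58.899349212646484), 0.29953253269195557)
```

{"op": "jog_arm", "data": {
  "targets": [
    [[0,0.2,-0.8],[-0.9,0,0],100],
    [[-0.6,0.4,-1.6],[-1.8,0,0],100],
    [[-1.4,0.6,-2.4],[-2.7,0,0],100],
    [[-2.4,0.8,-3.2],[-3.6,0,0],100],
    [[-3.4,1,-4],[-4.5,0,0],100],
    [[-4.2,1,-4.7],[-5.4,0,0],100],
    [[-4.7,1,-4.9],[-5.65,0,0],100],
    [[-4.7,1,-4.9],[-5.65,0,0],100]
  ]
}}

```text
time: 12.82
tool_pos: [0.351, -0.3653, 0.1817]
tool_rot: [-0.0, 0.707, 0.002, 0.708]
contact_force: [-0.1, -0.1, 0.4]
gripper_width: 1.003
grasp_force: 0.0
```

```bash
python3 s.py; python3 -c "
from goal import *
goal([.35,-.364,.056],[0,-1,0],[1,0,0])
p,d=grab_frame('side'); cv2.imwrite('pics/s2.png',p[80:330,220:620,::-1].repeat(2,0).repeat(2,1))"
```

```text
t 12.825 q [-1.578 -0.046  2.358  1.565  1.579 -0.744] p [ 0.351  -0.3653  0.1817]
axes x,y,z: [[-0.001, 0.002, 1.0], [0.003, -1.0, 0.002], [1.0, 0.003, 0.001]] F [-0.1 -0.1  0.4] w 1.003 g 0.0
shift [-5.03, -0.07, -0.05] turn [-0.02, -0.01, 0.02]
```

View pics/s2.png

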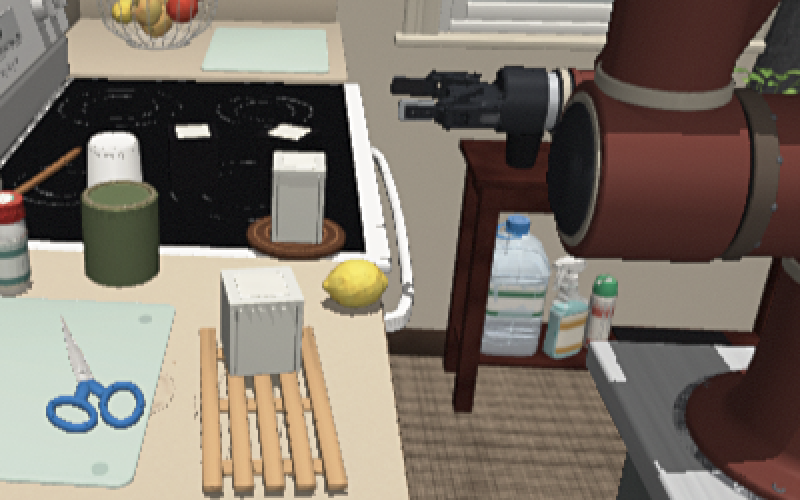

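The pot stands mouth-down on the trivet at crop (300,200), and the open gripper at (430,100) is clear of it. A lump hangs under the wrist at (520,150), so I'll measure it before going lower.

Run:
```python
from h import *
s=state(); q=s["tool_rot"]; M=R.from_quat(np.r_[q[1:],q[0]])
p,d=grab_frame('side'); W=cloud('side',d)
T=M.inv().apply((W.reshape(-1,3)-s["tool_pos"])).reshape(W.shape)
m=(d>0)&(abs(T[...,1])<.09)&(abs(T[...,0])<.12)&(T[...,2]<.02)&(T[...,2]>-.26)
m[:,:]&=True
t=T[m]
for a in np.arange(-.26,.02,.015):
    k=t[(t[:,2]>=a)&(t[:,2]<a+.015)]
    if len(k): print(f"z {a:.3f} n{len(k)} x {k[:,0].min():.3f}..{k[:,0].max():.3f} y {k[:,1].min():.3f}..{k[:,1].max():.3f}")
z=np.load('top1.npz')['d']; V=cloud('top',z)
for u in (355,366,378): print(u,[(V[v,u,0].round(3),V[v,u,2].round(3)) for v in range(262,284,2)])
```

```text
z -0.245 n24 x 0.027..0.055 y 0.014..0.038
z -0.230 n25 x 0.029..0.034 y -0.019..0.004
z -0.215 n55 x 0.022..0.036 y -0.029..0.012
z -0.200 n176 x -0.036..0.037 y -0.039..0.019
z -0.185 n184 x -0.032..0.037 y -0.040..0.006
z -0.170 n240 x -0.032..0.038 y -0.042..0.007
z -0.155 n239 x -0.033..0.037 y -0.040..0.004
z -0.140 n272 x -0.034..0.037 y -0.042..0.033
z -0.125 n133 x -0.013..0.013 y -0.073..0.064
z -0.110 n190 x -0.013..0.020 y -0.074..0.070
z -0.095 n224 x -0.016..0.019 y -0.074..0.069
z -0.080 n226 x -0.013..0.017 y -0.078..0.075
z -0.065 n186 x -0.013..0.012 y -0.078..0.070
z -0.050 n145 x -0.012..0.011 y -0.059..0.051
z -0.035 n139 x -0.012..0.011 y -0.059..0.052
z -0.020 n53 x -0.011..0.011 y -0.052..0.050
355 [(np.float64(0.371), np.float64(-0.005)), (np.float64(0.366), np.float64(-0.004)), (np.float64(0.36), np.float64(-0.006)), (np.float64(0.366), np.float64(0.308)), (np.float64(0.362), np.float64(0.307)), (np.float64(0.359), np.float64(0.307)), (np.float64(0.355), np.float64(0.309)), (np.float64(0.351), np.float64(0.305)), (np.float64(0.347), np.float64(0.31)), (np.fl
[... 254 characters left out ...]
 np.float64(0.308)), (np.float64(0.359), np.float64(0.309)), (np.float64(0.355), np.float64(0.309)), (np.float64(0.351), np.float64(0.308)), (np.float64(0.348), np.float64(0.307)), (np.float64(0.344), np.float64(0.31)), (np.float64(0.34), np.float64(0.309))]
378 [(np.float64(0.372), np.float64(-0.002)), (np.float64(0.375), np.float64(0.309)), (np.float64(0.371), np.float64(0.31)), (np.float64(0.367), np.float64(0.307)), (np.float64(0.363), np.float64(0.31)), (np.float64(0.359), np.float64(0.308)), (np.float64(0.356), np.float64(0.308)), (np.float64(0.352), np.float64(0.309)), (np.float64(0.348), np.float64(0.311)), (np.float64(0.344), np.float64(0.311)), (np.float64(0.34), np.float64(0.31))]
```

Run:
```python
from h import *
s=state(); q=s["tool_rot"]; M=R.from_quat(np.r_[q[1:],q[0]])
p,d=grab_frame('side'); W=cloud('side',d)
for v in (120,130,140,145,150,155,160): print(v,[(W[v,u].round(3).tolist(),M.inv().apply(W[v,u]-s["tool_pos"]).round(3).tolist()) for u in (476,484)])
```

```text
120 [([0.214, -0.343, 0.209], [0.027, -0.023, -0.137]), ([0.198, -0.341, 0.21], [0.028, -0.025, -0.153])]
130 [([0.215, -0.329, 0.191], [0.009, -0.037, -0.136]), ([0.197, -0.332, 0.191], [0.009, -0.035, -0.154])]
140 [([0.211, -0.333, 0.168], [-0.015, -0.034, -0.14]), ([0.194, -0.334, 0.168], [-0.014, -0.033, -0.157])]
145 [([0.207, -0.343, 0.153], [-0.029, -0.023, -0.144]), ([0.19, -0.343, 0.154], [-0.029, -0.024, -0.161])]
150 [([-0.038, -1.364, -0.21], [-0.397, 0.995, -0.393]), ([-0.067, -1.342, -0.202], [-0.388, 0.974, -0.422])]
155 [([-0.039, -1.352, -0.23], [-0.416, 0.983, -0.393]), ([-0.071, -1.343, -0.226], [-0.412, 0.974, -0.425])]
160 [([-0.047, -1.375, -0.262], [-0.448, 1.006, -0.402]), ([-0.076, -1.353, -0.252], [-0.439, 0.984, -0.431])]
```

That lump turns out to be a background plant pot, about 1 m behind. The gripper stays within ±38 mm of its axis, so I can go lower and forward.

{"op": "jog_arm", "data": {
  "targets": [
    [[-1.5,0,0],[0,0,0],100],
    [[-3,0,0],[0,0,0],100],
    [[-4.5,0,0],[0,0,0],100],
    [[-5,0,0],[0,0,0],100],
    [[-5,0,0],[0,0,0],100],
    [[-5,0,1],[0,0,0],100],
    [[-5,0,1.5],[0,0,0],100],
    [[-5,0,1.5],[0,0,0],100]
  ]
}}

```text
time: 13.98
tool_pos: [0.3892, -0.3653, 0.0577]
tool_rot: [0.0, 0.707, 0.003, 0.708]
contact_force: [0.3, 0.7, 0.0]
gripper_width: 1.0
grasp_force: 0.0
```

```bash
python3 s.py;  python3 -c "
from goal import *
goal([.465,-.364,.056],[0,-1,0],[1,0,0])"
```

```text
t 13.975 q [-1.475  0.376  2.248  1.652  1.526 -1.06 ] p [ 0.3892 -0.3653  0.0577]
axes x,y,z: [[-0.002, 0.004, 1.0], [0.003, -1.0, 0.004], [1.0, 0.003, 0.002]] F [0.3 0.7 0. ] w 1.0 g 0.0
shift [-0.07, -0.04, 3.03] turn [-0.02, -0.01, 0.03]
```

{"op": "jog_arm", "data": {
  "targets": [
    [[0,0,1],[0,0,0],100],
    [[-0.05,0,2],[0,0,0],100],
    [[-0.05,-0.05,2.8],[0,0,0],100],
    [[-0.05,-0.05,3],[0,0,0],100],
    [[-0.05,-0.05,3],[0,0,0],80],
    [[-0.05,-0.05,3],[0,0,0],60],
    [[-0.05,-0.05,3],[0,0,0],30],
    [[-0.05,-0.05,3],[0,0,0],30]
  ]
}}

```text
time: 14.98
tool_pos: [0.4631, -0.3643, 0.0557]
tool_rot: [0.001, 0.707, 0.001, 0.708]
contact_force: [-1.6, 0.1, 0.9]
gripper_width: 0.696
grasp_force: 65.9
```

```bash
python3 s.py
```

```text
t 14.975 q [-1.287  0.414  2.191  1.817  1.428 -1.054] p [ 0.4631 -0.3643  0.0557]
axes x,y,z: [[-0.002, 0.002, 1.0], [0.0, -1.0, 0.002], [1.0, 0.0, 0.002]] F [-1.6  0.1  0.9] w 0.696 g 65.9
```

{"op": "jog_arm", "data": {
  "targets": [
    [[0.3,0,0],[0,0,0],30],
    [[1,0,0],[0,0,0],30],
    [[2,0,0],[0,0,0],30],
    [[3.2,0,0],[0,0,0],30],
    [[4.2,0,0],[0,0,0],30],
    [[5,0,0],[0,0,0.4],30],
    [[5.2,0,0],[0,0,1.2],30],
    [[5.2,0,0],[0,0,2.4],30]
  ]
}}

```text
time: 15.98
tool_pos: [0.4633, -0.3633, 0.186]
tool_rot: [-0.119, 0.697, -0.118, 0.697]
contact_force: [0.7, 0.1, -2.0]
gripper_width: 0.692
grasp_force: 65.9
```

```bash
python3 s.py; python3 -c "
from goal import *
goal([.463,-.364,.186],[0,1,0],[1,0,0])"
```

```text
t 15.975 q [-1.286  0.024  2.277  1.763  1.361 -0.414] p [ 0.4633 -0.3633  0.186 ]
axes x,y,z: [[0.0, -0.33, 0.944], [0.001, -0.944, -0.33], [1.0, 0.001, 0.0]] F [ 0.7  0.1 -2. ] w 0.692 g 65.9
shift [0.01, 0.02, -0.01] turn [0.0, 0.01, 20.09]
```

{"op": "jog_arm", "data": {
  "targets": [
    [[0,0,0],[0,0,1.3],30],
    [[0,0,0],[0,0,2.6],30],
    [[0,0,0],[0,0,3.9],30],
    [[0,0,0],[0,0,5.2],30],
    [[0,0,0],[0,0,6.5],30],
    [[0,0,0],[0,0,7.8],30],
    [[0,0,0],[0,0,9.1],30],
    [[0,0,0],[0,0,10.4],30]
  ]
}}

```text
time: 16.98
tool_pos: [0.4632, -0.3631, 0.185]
tool_rot: [0.552, -0.442, 0.552, -0.441]
contact_force: [-0.3, 0.2, -1.7]
gripper_width: 0.696
grasp_force: 65.9
```

{"op": "jog_arm", "data": {
  "targets": [
    [[0,0,0],[0,0,1.3],30],
    [[0,0,0],[0,0,2.6],30],
    [[0,0,0],[0,0,3.9],30],
    [[0,0,0],[0,0,5.2],30],
    [[0,0,0],[0,0,6.5],30],
    [[0,0,0],[0,0,7.8],30],
    [[0,0,0],[0,0,8.8],30],
    [[0,0,0],[0,0,9.4],30]
  ]
}}

```text
time: 17.98
tool_pos: [0.4632, -0.3631, 0.185]
tool_rot: [0.707, -0.015, 0.707, -0.014]
contact_force: [0.2, 0.3, -2.5]
gripper_width: 0.695
grasp_force: 65.8
```

```bash
python3 s.py; python3 -c "
from goal import *
goal([.463,-.364,.056],[0,1,0],[1,0,0])
p,d=grab_frame('side'); cv2.imwrite('pics/s3.png',p[80:330,220:620,::-1].repeat(2,0).repeat(2,1))"
```

```text
t 17.975 q [-1.286  0.026  2.278  1.763  1.361  2.348] p [ 0.4632 -0.3631  0.185 ]
axes x,y,z: [[-0.0, -0.04, -0.999], [-0.001, 0.999, -0.04], [1.0, 0.001, -0.0]] F [ 0.2  0.3 -2.5] w 0.695 g 65.8
shift [5.16, 0.17, -0.01] turn [0.01, -0.0, 0.29]
```

View pics/s3.png

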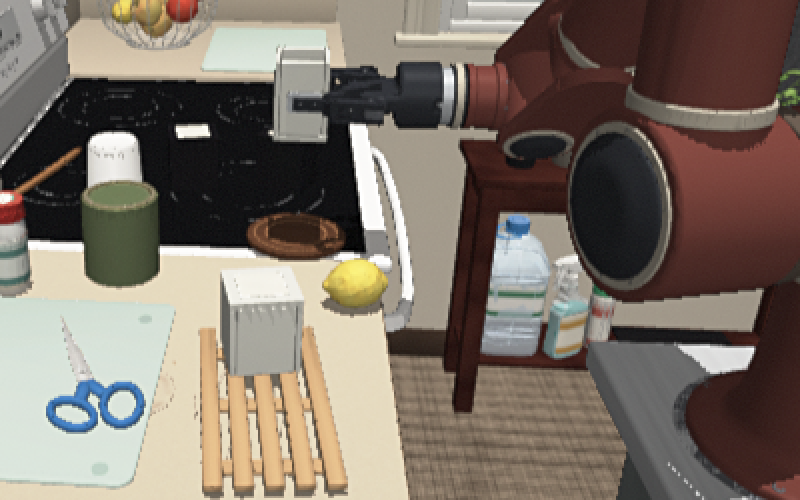

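The pot is held mouth-up at crop (302,92), level and centred over the trivet at (297,235). Next I lower it.

{"op": "jog_arm", "data": {
  "targets": [
    [[0.4,0.1,0],[0,0,0.29],30],
    [[1.2,0.15,0],[0,0,0.29],30],
    [[2.2,0.15,0],[0,0,0.29],30],
    [[3.2,0.15,0],[0,0,0.29],30],
    [[4,0.15,0],[0,0,0.29],30],
    [[4.5,0.15,0],[0,0,0.29],30],
    [[4.7,0.15,0],[0,0,0.29],30],
    [[4.8,0.15,0],[0,0,0.29],30]
  ]
}}

```text
time: 19.02
tool_pos: [0.4635, -0.3652, 0.0652]
tool_rot: [0.707, -0.001, 0.707, -0.001]
contact_force: [0.0, -0.1, -1.7]
gripper_width: 0.698
grasp_force: 65.9
```

```bash
python3 s.py; python3 -c "
from goal import *
goal([.463,-.364,.0563],[0,1,0],[1,0,0])
n='top';p,d=grab_frame(n); W=cloud(n,d)
m=(W[...,2]>.095)&(W[...,2]<.13)&(abs(W[...,0]-.443)<.04)&(abs(W[...,1]+.364)<.04)&(d>0)
q=W[m]; A=np.c_[q[:,:2],np.ones(len(q))]; c=np.linalg.lstsq(A,q[:,2],rcond=None)[0]; print(len(q),np.median(q[:,2]),'tilt deg',np.degrees(c[:2]))"
```

```text
t 19.025 q [-1.287  0.386  2.197  1.813  1.423  2.107] p [ 0.4635 -0.3652  0.0652]
axes x,y,z: [[0.001, -0.003, -1.0], [-0.001, 1.0, -0.003], [1.0, 0.001, 0.001]] F [ 0.  -0.1 -1.7] w 0.698 g 65.9
shift [0.36, 0.05, -0.02] turn [0.01, 0.01, 0.02]
253 0.1097242572072678 tilt deg [-1.15670733 -2.07422218]
```

{"op": "jog_arm", "data": {
  "targets": [
    [[0.12,0.05,0],[0,0,0],30],
    [[0.22,0.05,0],[0,0,0],30],
    [[0.3,0.05,0],[0,0,0],30],
    [[0.34,0.05,0],[0,0,0],30],
    [[0.37,0.05,0],[0,0,0],30],
    [[0.37,0.05,0],[0,0,0],30]
  ]
}}

```text
time: 19.82
tool_pos: [0.4635, -0.3641, 0.0566]
tool_rot: [0.708, -0.002, 0.706, -0.001]
contact_force: [-0.5, 1.1, -0.3]
gripper_width: 0.696
grasp_force: 66.0
```

```bash
python3 s.py
```

```text
t 19.825 q [-1.286  0.412  2.191  1.817  1.429  2.088] p [ 0.4635 -0.3641  0.0566]
axes x,y,z: [[0.002, -0.004, -1.0], [-0.001, 1.0, -0.004], [1.0, 0.001, 0.002]] F [-0.5  1.1 -0.3] w 0.696 g 66.0
```

{"op": "jog_arm", "data": {
  "targets": [
    [[0.05,0,0],[0,0,0],30],
    [[0.05,0,0],[0,0,0],30]
  ]
}}

```text
time: 20.08
tool_pos: [0.4635, -0.3641, 0.0567]
tool_rot: [0.709, -0.002, 0.705, -0.001]
contact_force: [-4.3, 2.2, 6.3]
gripper_width: 0.694
grasp_force: 66.5
```

Contact is made (6 N upward), so I release and back straight out.

{"op": "jog_arm", "data": {
  "targets": [
    [[0,0,0],[0,0,0],75],
    [[0,0,0],[0,0,0],85],
    [[0,0,0],[0,0,0],100],
    [[0,0,0],[0,0,0],100],
    [[0,0,-1],[0,0,0],100],
    [[0,0,-2.5],[0,0,0],100],
    [[0,0,-4],[0,0,0],100],
    [[0,0,-4.6],[0,0,0],100]
  ]
}}

```text
time: 21.08
tool_pos: [0.3471, -0.3647, 0.0549]
tool_rot: [0.708, -0.001, 0.707, -0.002]
contact_force: [-0.5, -0.5, -0.1]
gripper_width: 0.997
grasp_force: 0.0
```

```bash
python3 s.py; python3 -c "
from goal import *
p,d=grab_frame('side'); cv2.imwrite('pics/s4.png',p[80:330,220:620,::-1].repeat(2,0).repeat(2,1))
n='top';p,d=grab_frame(n); W=cloud(n,d)
for c in ((.443,-.364),(.475,-.076)):
  m=(W[...,2]>.08)&(W[...,2]<.13)&(abs(W[...,0]-c[0])<.05)&(abs(W[...,1]-c[1])<.05)&(d>0)
  q=W[m]; print(len(q),np.median(q[:,2]),cv2.minAreaRect(q[:,:2].astype(np.float32)*1000))"
```

```text
t 21.075 q [-1.589  0.37   2.271  1.556  1.58   2.068] p [ 0.3471 -0.3647  0.0549]
axes x,y,z: [[0.001, -0.004, -1.0], [0.001, 1.0, -0.004], [1.0, -0.001, 0.001]] F [-0.5 -0.5 -0.1] w 0.997 g 0.0
281 0.10049734197537123 ((443.4498291015625, -362.7473449707031), (58.278255462646484, 59.66640090942383), 0.6911813616752625)
726 0.09023342734125887 ((474.94879150390625, -76.21741485595703), (66.02054595947266, 66.55520629882812), 11.887049674987793)
```

View pics/s4.png

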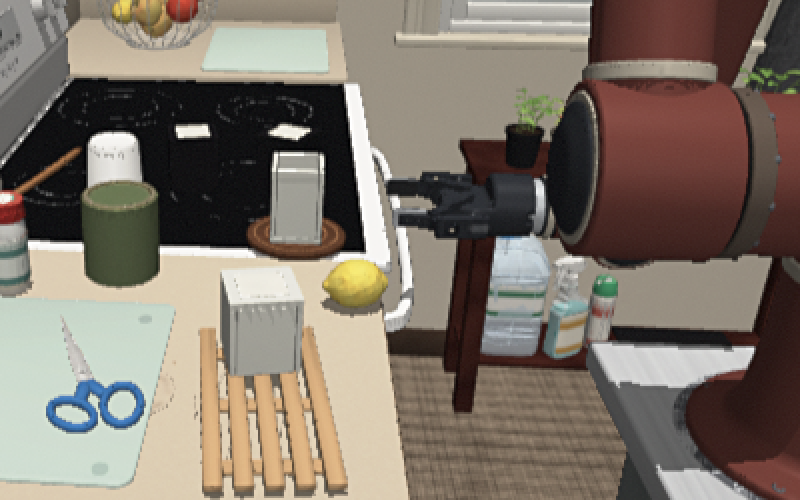

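The pot stands mouth-up at crop (298,200), centred on the trivet, and the gripper at (430,205) is well clear. The other pot at (262,320) and the lemon, mug and beaker have not moved.

```bash
python3 -c "
from plant import *
print(job_done())"
```

```text
the job is handed in; nothing more can be done
None
```

The sink-end pot (the tall one) is turned over and stands mouth-up about 1 mm from the trivet's centre, released and clear of the gripper; the other pot is within 1 mm of its start, the mug, beaker and lemon look unmoved, and I handed the job in at about 21 s.

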